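Put the cuff on the bracelet bar, unlatch the press arm and hold it up

ROBOT

A 6-joint arm with a two-finger parallel gripper is mounted at the origin on the work surface. World frame = base frame: x ahead of the robot, y to its left, z up, the work surface at z = 0. Lengths are in mm, angles in rad, forces in N, time in s.
With the tool pointing down it reaches from about 300 to 775 mm from the base axis. Payload 14.6 kg.
Tool frame: the origin (TCP) lies at the centre of the arm's flange, where the gripper is bolted on; the fingertips stand 199 mm ahead of it and the grasp point (between the pads) lies 180 mm ahead of it; z points along the fingers, y is the direction in which the jaws open and shut (so a half turn about z gives the same grasp; the last joint's range is limited). The gripper opens to 94 mm and grips with 3 to 60 N. Pads are 16 mm wide; open, the fingers measure 119 mm over their backs; the gripper's body (75 mm by 177 mm) begins 78 mm behind the grasp point.
Start: joints at [1.111, 0.3, 1.521, -0, 1.321, -0.067], TCP at [210.524, 508.105, 404.646] pointing down, gripper open.
Joint ranges: [-3.03, 3.03], [-0.79, 2.21], [0.23, 2.52], [-1.04, 4.18], [0, 3.07], [-2.55, 2.55]. Speed limits (rad/s): [2.22, 2.22, 2.57, 3.14, 3.14, 3.14].

INTERFACE

Orientations are given as a unit quaternion [w, x, y, z].
In Python, from cell import bot, cams, job gives the robot as it stands.
- The arm moves only by the tool carry_out, never from a script. Its argument "plan" is a list of rows, each an object with "travel": the shift along the world's x, y, z in m, a list of three; "turn": the turn about the world's z in degrees. In form: [{"travel": [tx, ty, tz], "turn": turn}, ...]. A call has exactly 10 rows; each row is the pose to reach, as a shift and turn from the pose commanded when the call began; what a row does not reach only later rows make up. A row lasts 1/10 s, in which the tool goes at most 50 mm and 8.59 degrees, less where a joint would pass 70% of its speed; a pose out of reach is approached as far as the arm can. A call with a gripper value outside its range is refused whole. "grip" is the closure, from 0 (fully open) to 1 (shut), set as the call begins (left out, the last holds). The fingers move at their own pace and stop on an object; "squeeze" is the grip in N (left out, the last holds). Time passes only in rows, so rows that repeat a pose let the fingers close, or fill a call up. It gives the time, the measured TCP pose, the force and the opening at its end, in the units of the state.
- bot.state(): the state, without advancing time (a new reading comes with each control period).
- cams.read_camera(name): name is "scene" or "top"; returns (picture, depth): 384x512x3 uint8, blue, green, red; 384x512 float32, mm along the optical axis (not along the pixel's ray), 0 where there is no reading.
- cams.get_calibration(name): a dict with "K" (3x3 intrinsics, pixels), "dist" ([k1, k2, p1, p2, k3] as OpenCV has them; the pictures are not rectified), "rvec" (rotation vector, rad) and "tvec" (3), from world to camera coordinates, as OpenCV has them. Camera axes: x right, y down, z forward; pixel columns grow to the right and rows downward; lengths in mm; the calibration is good to about 2 mm. A picture is of the moment at which its call begins. get_calibration takes no time and is no camera call.
- job.sign_off(): hands the job in, once; it reports no verdict.
The state is a dict: "time": time; "q": joint angles; "joint_velocities": joint speeds; "effort": joint torques, N m; "position": TCP position; "tcp_rot": TCP orientation; "contact_force": force on the tool from outside, world axes, zero at the start; "torque": the same for the moment, N m; "gripper_width": finger opening in mm.
Only numpy, scipy, OpenCV 4.12 (cv2) and the standard library are available. Lean on these libraries where they do the work, as an engineer would, in place of code of your own. Each camera call takes 0.05 s, during which the arm holds its last target. There are 200 camera calls.

TASK

Hang the finished silver cuff astride the brass bar of the bracelet stand and let go of it. Then open the blue hold-down press for the jeweller: pull its red latch sideways against its spring, lift the arm off the ball until its head is at least 6 cm higher than it was, and finish while still holding it up in the gripper. Leave the copper blank on its anvil, and everything else on the bench where it is.

Things in the scene. Friction and masses are not known exactly. Their poses are not given: they have to be found in the camera images.
- cuff_centre (a point): centre of the loose silver cuff: a rigid inverted-U arch of 4 mm strip standing on its two ends, open end down. 58 mm wide along its x (straight upright legs, flat outside, the place to grip), 24 mm deep along y, 55 mm high, about 60 g. This point is 27.5 mm above its feet, z up.
- cuff: the same silver cuff; origin under its centre, level with its feet. The inside of the arch's crown is 51 mm above the feet; the opening between the legs is 50 mm wide.
- stand: bracelet stand, fixed: dark wood base 100 x 200 x 14 mm, two brass posts 170 mm apart along its y, a round brass bar between their tops; origin under the base's centre
- bar_mid (a point): middle of the stand's level brass bar, on its axis, 150 mm above the bench. The bar is 12 mm thick and runs 180 mm along this point's y, posts 85 mm to either side. The cuff hangs by the crown of its arch, its x across the bar (either way round), its centre then 17.5 mm below this point.
- press: hold-down press, fixed: base 270 (its x) x 90 x 12 mm, origin under its centre. At x = -100 mm the blue arm's hinge, in the middle an anvil (top 34 mm above the bench) with the copper blank, at x = +90 mm a brass ball on a post, covered by the arm's head (48 mm along x, 44 mm wide). Top of arm and head, when down: 82 mm above the bench.
- press_hinge (a point): on the hinge axis of the press's arm (74 mm above the bench, at x = -100 mm of the press); the axis is this point's y, and its x points along the arm to the head (it turns with the arm)
- press_arm (a joint): angle of the blue arm in rad: 0 down on the ball, grows as the head rises, at most 0.7. The head is 190 mm from the hinge. Arm and latch weigh about 0.5 kg: it falls shut when let go, and cannot rise more than about 1 mm while latched.
- press_latch (a joint): how far the red latch is pulled out, in m: 0 locked (sprung home), free of the ball from about 0.0065, end stop 0.014. It slides along the press's -y, away from the arm, and rides on the arm's head. Spring: about 3 N at 0, 7 N at the stop.
- latch_grip (a point): where to grip the red latch: in the middle of its upright fin, 108 mm above the bench, 44 mm to the -y side of the arm's middle. The fin is 12 mm thick along y, 22 mm along x, its top 126 mm above the bench; above 82 mm both its sides are free for fingers closing along y. Axes as the press's; moves with latch and arm.
- mug: white enamel-style mug, 84 mm across, 85 mm high, origin under its centre; bystander
- phone: black telephone lying flat, 75 x 150 x 9 mm, origin under its centre; bystander
- screwdriver: small screwdriver with red handle lying along its own x, 170 mm long, 26 mm thick, origin under its middle; bystander
- wax_block: blue carving-wax block, 45 x 30 x 22 mm, origin under its centre; bystander
- marker: grey and black marker pen lying along its own x, 138 mm long, 15 mm thick, origin under its middle; bystander
- mandrel: black ring mandrel lying along its own x, 290 mm long (from -190 to +100), 25 mm thick, origin on the bench under it; bystander
- blank: copper disc, 32 mm across and 3 mm thick, lying loose on the press's anvil under the arm's foot, origin under its centre; it stays there
Things that resemble listed ones, but are neither listed nor needed, are in the scene too. Several things have the shape of the cuff; the one meant has the colours described above. Leave any purple look-alike of the stand alone.

How it is judged:
By the outcome, as a careful person would: the job done as asked, in the order asked, and still so for the second after the job is handed in, while the arm keeps its last pose, push and grip.
It also fails if it takes over 51 s, if anything falls off the work surface, if the arm or the gripper's body presses on something with over 40 N, if the wrist force passes 120 N, or if a joint passes its speed limit or range.

## Working session

There is one attempt and no reset: what is moved stays moved. The work goes in short steps, Python scripts to look and compute and a tool call to move; the robot and the scene stay as the last step left them, time stands still between calls to the robot, and variables do not carry over. Pictures are saved under pics/ and viewed, about 8 in all and at most 12, crops included, and the job is handed in when it is done.

Besides the shell and the picture viewer there is one more tool, called after "Request:" by a JSON object that holds its "api" and its "payload". carry_out: Moves the arm, as the interface text tells. Its arguments: {"type":"object","properties":{"plan":{"type":"array","items":{"type":"object","properties":{"travel":{"type":"array","items":{"type":"number"}},"turn":{"type":"number"}}}},"grip":{"type":"number"},"squeeze":{"type":"number"}},"required":["plan"]}

```bash
mkdir -p pics; ls
cat > h.py <<'E'
import numpy as np, cv2
from cell import bot, cams, job
def cal(n):
    c=cams.get_calibration(n); K=np.array(c["K"],float); d=np.array(c["dist"],float)
    R=cv2.Rodrigues(np.array(c["rvec"],float))[0]; t=np.array(c["tvec"],float).ravel()
    return K,d,R,t
def cloud(n,depth):
    K,d,R,t=cal(n); h,w=depth.shape
    u,v=np.meshgrid(np.arange(w,dtype=float),np.arange(h,dtype=float))
    p=cv2.undistortPoints(np.stack([u,v],-1).reshape(-1,1,2),K,d).reshape(-1,2)
    P=np.c_[p,np.ones(len(p))]*depth.reshape(-1,1)
    return ((P-t)@R).reshape(h,w,3)
def ray(n,uv,z):
    K,d,R,t=cal(n); p=cv2.undistortPoints(np.array(uv,float).reshape(-1,1,2),K,d).reshape(-1,2)
    D=np.c_[p,np.ones(len(p))]@R; C=-R.T@t
    return C+D*((z-C[2])/D[:,2:3])
def proj(n,P):
    K,d,R,t=cal(n); return cv2.projectPoints(np.array(P,float).reshape(-1,1,3),cv2.Rodrigues(R)[0],t,K,d)[0].reshape(-1,2)
E
python3 - <<'E'
from h import *
for n in("scene","top"):
    im,d=cams.read_camera(n); cv2.imwrite(f"pics/{n}0.png",cv2.resize(im,(800,600))); np.savez(f"{n}0.npz",im=im,d=d)
    K,_,R,t=cal(n); print(n,-R.T@t,K[0,0],(d==0).mean())
print(bot.state())
E
```

```text
pics
scene [1301.6831271   244.68018607  776.46080907] 365.27871263970803 0.0037994384765625
top [ 333.0941937   -13.52545736 1410.72988758] 347.08481697318257 0.0040283203125
{'time': 0.1, 'q': array([ 1.11142159e+00,  3.00419971e-01,  1.52150543e+00,  2.28533661e-05,
        1.32069682e+00, -6.66046349e-02]), 'joint_velocities': array([-7.04541286e-05, -2.00074481e-03, -2.21478639e-04, -8.69290400e-04,
        3.65186922e-03,  5.12387424e-04]), 'effort': array([ 2.17121393e-03, -5.32644367e+01, -3.53282189e+01,  7.10021588e-02,
        2.34889792e-02, -8.04404931e-05]), 'position': array([210.50449889, 508.0949088 , 404.14627112]), 'tcp_rot': array([-1.44516099e-04,  1.95127904e-01,  9.80777669e-01, -4.94203896e-04]), 'contact_force': array([ 0.50331249, -1.1455489 , -0.87786729]), 'torque': array([-0.04265244, -0.01955055, -0.0114329 ]), 'gripper_width': 94.14023332257912}
```

View pics/scene0.png

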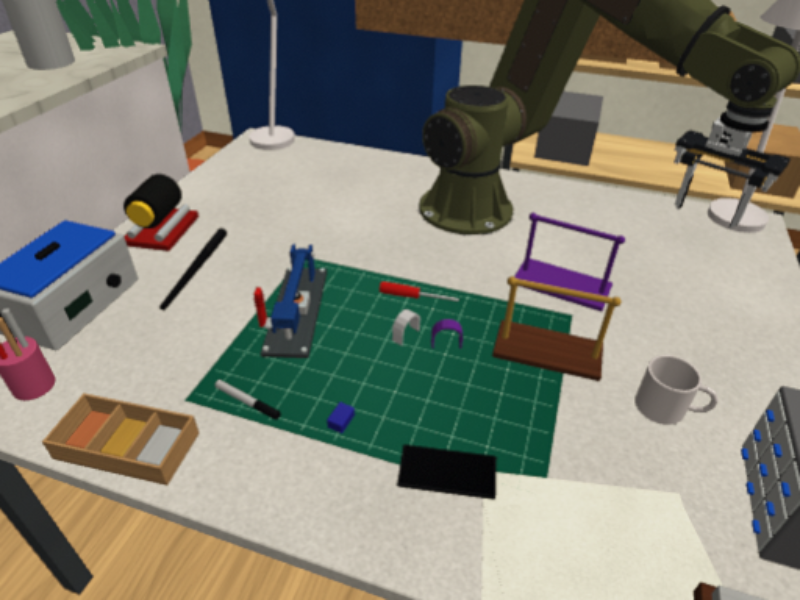

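View pics/top0.png

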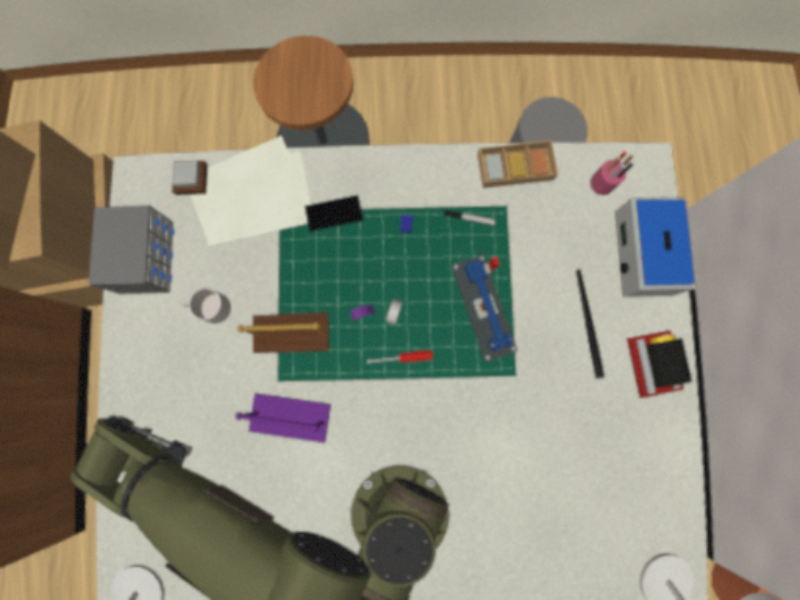

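The silver cuff is at scene (405,325) / top (394,311); the purple arch at scene (447,330) / top (362,312) is the decoy. The wood-and-brass stand is at scene (555,325) / top (290,332), with the purple stand behind it left alone. The press is at top (485,305), its red latch at (494,263).

Run:
```python
from h import *
crops=[]
for n,(x,y) in(("scene",(259,208)),("top",(252,199))):
    im=np.load(n+"0.npz")["im"]; crops.append(cv2.resize(im[y-30:y+30,x-30:x+30],(400,400),interpolation=cv2.INTER_CUBIC))
cv2.imwrite("pics/cuffs.png",np.hstack(crops))
D={n:np.load(n+"0.npz") for n in("scene","top")}
for n in D:
    im=D[n]["im"]; d=D[n]["d"]; P=cloud(n,d); hsv=cv2.cvtColor(im,cv2.COLOR_BGR2HSV).astype(int)
    H,S,V=hsv[...,0],hsv[...,1],hsv[...,2]; X,Y,Z=P[...,0],P[...,1],P[...,2]
    def rep(name,m):
        p=P[m]
        if len(p)<5: print(n,name,len(p)); return
        r=cv2.minAreaRect(p[:,:2].astype(np.float32))
        print(n,name,len(p),"med",np.median(p,0).round(1),"min",np.percentile(p,2,axis=0).round(1),"max",np.percentile(p,98,axis=0).round(1),"rect",np.round(r[0],1),np.round(r[1],1),round(r[2],1))
    bench=(X>200)&(X<800)&(Y>-400)&(Y<400)
    rep("cuff",bench&(S<70)&(V>90)&(Z>15)&(Z<75)&(abs(X-400)<90)&(abs(Y-20)<60))
    rep("cufftop",bench&(S<70)&(V>90)&(Z>45)&(Z<75)&(abs(X-400)<90)&(abs(Y-20)<60))
    rep("brass",bench&(H>12)&(H<30)&(S>80)&(Z>130)&(Z<170)&(Y>50))
    rep("wood",bench&(H<20)&(S>80)&(Z>5)&(Z<30)&(Y>50)&(Y<330))
    rep("blue",bench&(H>100)&(H<125)&(S>100)&(Z>60)&(Z<110)&(Y<0))
    rep("latch",bench&((H<8)|(H>172))&(S>120)&(Z>60)&(Y<0))
    rep("latchtop",bench&((H<8)|(H>172))&(S>120)&(Z>115)&(Y<0))
    rep("pbase",bench&(S<60)&(V<110)&(Z>5)&(Z<25)&(Y<-50)&(Y>-320)&(X<600))
```

```text
scene cuff 12 med [394.2  25.9  16.9] min [389.7   2.1  15. ] max [489.   65.8  23.2] rect [428.6  14.7] [ 53.1 116.9] 60.6
scene cufftop 0
scene brass 304 med [471.  277.1 151.9] min [465.1 181.5 133.4] max [476.  367.  157.3] rect [469.6 274.1] [ 13.2 192.1] 1.3
scene wood 1231 med [476.8 256.   12.9] min [422.9 179.6   6.6] max [518.  327.   16.3] rect [404.3 252.2] [230.  154.2] 0.9
scene blue 537 med [ 569.  -220.5   80.8] min [ 422.9 -274.5   61.9] max [ 634.8 -182.9   87.6] rect [ 524.7 -230.8] [227.   41.3] 16.7
scene latch 101 med [ 628.  -244.3   99.2] min [ 612.4 -250.6   62.6] max [ 632.5 -238.7  126.7] rect [ 621.7 -246.6] [23.2 12.9] 22.7
scene latchtop 31 med [ 625.4 -243.7  124.4] min [ 614.4 -251.1  115.5] max [ 631.3 -238.5  128. ] rect [ 622.3 -245.5] [19.4 11.3] 22.7
scene pbase 494 med [ 494.1 -211.2   11.7] min [ 398.4 -298.9    7.6] max [ 597.9 -171.9   15.9] rect [ 502.3 -237.6] [223.   88.5] 16.1
top cuff 23 med [395.3   9.7  20.7] min [389.8  -3.5  15.6] max [489.6  63.8  42.4] rect [439.1  30.7] [100.5  68.3] 1.1
top cufftop 0
top brass 167 med [467.8 266.8 155.3] min [461.4 178.8 149. ] max [474.7 363.4 159.9] rect [467.6 272. ] [ 14.3 192.8] 1.1
top wood 759 med [460.7 250.5  13.7] min [421.1 176.5   8.1] max [513.4 327.   20.5] rect [605.4 226.7] [165.4 398.5] 79.4
top blue 395 med [ 533.  -229.6   81.6] min [ 416.2 -278.6   67.9] max [ 625.  -186.5   92.9] rect [ 521.  -234.8] [224.4  47.4] 16.4
top latch 34 med [ 617.  -246.2  115.1] min [ 333.1 -253.    66.9] max [ 628.9  -13.5 1410.7] rect [ 476.6 -136.8] [ 18.9 378. ] 52.2
top latchtop 17 med [ 615.8 -248.6  125.3] min [ 333.1 -253.1  115.7] max [ 626.9  -13.5 1410.7] rect [ 476.6 -136.8] [ 15.9 378. ] 51.7
top pbase 582 med [ 490.6 -228.3   11.7] min [ 396.4 -294.5    6.3] max [ 594.5 -174.6   18.3] rect [ 495.2 -203.4] [214.1 213.8] 85.1
```

View pics/cuffs.png

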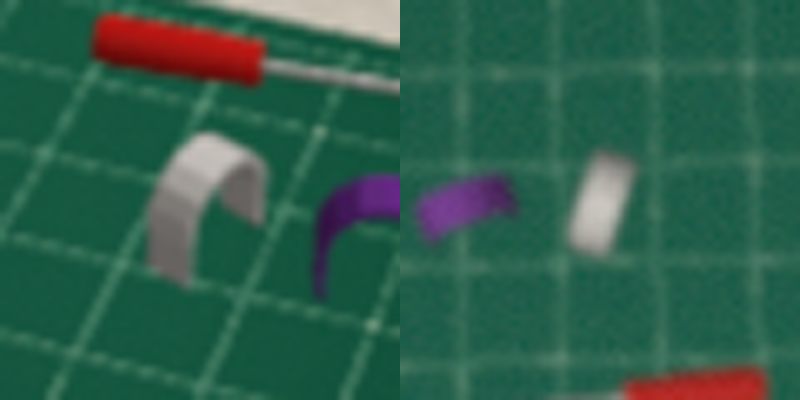

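The crop confirms it: the silver arch is at crop (205,210) in scene and (602,205) in top. The other arch is clearly purple. My X window missed the cuff, so I'm re-measuring it along with the axis directions.

Run:
```python
from h import *
for n in("scene","top"):
    f=np.load(n+"0.npz"); im,d=f["im"],f["d"]; P=cloud(n,d); hsv=cv2.cvtColor(im,cv2.COLOR_BGR2HSV).astype(int)
    H,S,V=hsv[...,0],hsv[...,1],hsv[...,2]; X,Y,Z=P[...,0],P[...,1],P[...,2]
    def rep(name,m,keep=True):
        m=m.astype(np.uint8); c,l,st,_=cv2.connectedComponentsWithStats(m); m=l==1+np.argmax(st[1:,4])
        p=P[m]; p=p[np.all(np.isfinite(p),1)]
        r=cv2.minAreaRect(p[:,:2].astype(np.float32)); q=p[:,:2]-p[:,:2].mean(0); v=np.linalg.svd(q,full_matrices=False)[2][0]
        print(n,name,len(p),"pix",np.round([np.nonzero(m)[1].mean(),np.nonzero(m)[0].mean()],1),"med",np.median(p,0).round(1),"z",np.percentile(p[:,2],[2,98]).round(1),"rect",np.round(r[0],1),np.round(r[1],1),"rectang",round(r[2],1),"pca",np.degrees(np.arctan2(v[1],v[0])).round(1)); return m
    b=(X>200)&(X<800)&(Y>-400)&(Y<400)
    rg=b&(S<90)&(V>90)&(Z>8)&(Z<75)&(abs(X-510)<80)&(abs(Y-10)<55)
    m=rep("cuff",rg); rep("cuffcrown",m&(Z>45))
    if n=="top": 
        cs,_=cv2.findContours(m.astype(np.uint8),0,2); r=cv2.minAreaRect(cs[0].astype(np.float32)); print(r); print(ray(n,cv2.boxPoints(r),50).round(1))
    rep("bar",b&(H>12)&(H<30)&(S>80)&(Z>143)&(Z<170)&(Y>100))
    rep("wood",b&(H<20)&(S>80)&(Z>9)&(Z<22)&(Y>150)&(Y<345)&(X>405)&(X<535))
    rep("blue",b&(H>100)&(H<125)&(S>100)&(Z>72)&(Z<95)&(Y<0))
    rep("latch",b&((H<8)|(H>172))&(S>120)&(Z>85)&(Z<135)&(Y<0))
```

```text
scene cuff 188 pix [258.  206.4] med [ 5.286e+02 -5.000e-01  4.140e+01] z [ 9.2 56. ] rect [516.    1.3] [25.7 59. ] rectang 69.5 pca -21.6
scene cuffcrown 81 pix [258.6 202.4] med [5.218e+02 1.000e-01 5.190e+01] z [45.4 56.5] rect [516.6   0.7] [25.7 44.7] rectang 75.2 pca -21.2
scene bar 276 pix [360.6 186.1] med [471.  275.2 152.4] z [145.2 157.3] rect [469.6 274.1] [ 13.2 192.1] rectang 1.3 pca 90.9
scene wood 1277 pix [347.3 222. ] med [474.4 264.8  13. ] z [ 9.8 16.1] rect [469.  260.3] [ 99.3 169.3] rectang 0.1 pca 93.6
scene blue 463 pix [185.9 183.9] med [ 556.8 -223.1   81.3] z [72.9 87.9] rect [ 524.2 -231. ] [226.   41.3] rectang 16.7 pca 16.9
scene latch 71 pix [165.4 191.1] med [ 627.9 -244.4  110.2] z [ 86.9 127.1] rect [ 621.6 -246.7] [22.9 12.9] rectang 22.7 pca 7.1
top cuff 89 pix [252.  199.3] med [510.5   0.9  49.9] z [27.2 58.4] rect [513.  -0.] [23.4 57.8] rectang 70.6 pca 161.5
top cuffcrown 64 pix [252.1 198.5] med [513.1   0.6  52.8] z [45.6 58.6] rect [5.132e+02 2.000e-01] [22.9 47.6] rectang 70.7 pca 157.8
((252.05001831054688, 199.3500213623047), (6.008327484130859, 14.546475410461426), 18.434947967529297)
[[487.   21.5  50. ]
 [541.6   2.2  50. ]
 [533.5 -20.2  50. ]
 [479.   -0.8  50. ]]
top bar 167 pix [178.5 208.7] med [467.8 266.8 155.3] z [149.  159.9] rect [467.6 272. ] [ 14.3 192.8] rectang 1.1 pca 91.4
top wood 793 pix [188.6 213.2] med [460.1 258.2  13.9] z [ 9.3 20. ] rect [467.2 260.3] [169.6  94.2] rectang 89.0 pca -88.6
top blue 379 pix [311.8 193.4] med [ 532.8 -229.7   81.8] z [74.5 92.1] rect [ 521.1 -235.3] [224.5  47.4] rectang 16.1 pca -162.8
top latch 26 pix [316.  167.8] med [ 618.  -247.   117.5] z [ 87.7 128.7] rect [ 618.9 -249. ] [22.5  8. ] rectang 15.5 pca -164.3
```

Request:
{"api": "carry_out", "payload": {"plan": [{"travel": [0.015, -0.025, 0], "turn": -4}, {"travel": [0.04, -0.066, 0], "turn": -11}, {"travel": [0.067, -0.11, 0], "turn": -19}, {"travel": [0.094, -0.155, 0], "turn": -27}, {"travel": [0.12, -0.2, 0], "turn": -35}, {"travel": [0.147, -0.245, 0], "turn": -43}, {"travel": [0.174, -0.29, 0], "turn": -51}, {"travel": [0.2, -0.335, 0], "turn": -59}, {"travel": [0.225, -0.376, 0], "turn": -66}, {"travel": [0.25, -0.415, 0], "turn": -73}], "grip": 0, "squeeze": 15}}

```text
time: 1.1
position: [457.1, 97.3, 404.7]
tcp_rot: [-0.0, 0.742, 0.67, 0.0]
contact_force: [1.3, 0.1, 0.7]
gripper_width: 94.2
```

Request:
{"api": "carry_out", "payload": {"plan": [{"travel": [0.02, -0.033, 0], "turn": -5}, {"travel": [0.035, -0.06, -0.01], "turn": -9}, {"travel": [0.046, -0.08, -0.03], "turn": -13}, {"travel": [0.053, -0.09, -0.055], "turn": -15}, {"travel": [0.054, -0.0925, -0.08], "turn": -15}, {"travel": [0.054, -0.0925, -0.095], "turn": -15}, {"travel": [0.054, -0.0925, -0.1], "turn": -15}, {"travel": [0.054, -0.0925, -0.1], "turn": -15}, {"travel": [0.054, -0.0925, -0.1], "turn": -15}, {"travel": [0.054, -0.0925, -0.1], "turn": -15}]}}

```text
time: 2.1
position: [510.7, 6.9, 305.6]
tcp_rot: [0.0, 0.822, 0.57, 0.001]
contact_force: [1.1, 0.5, -0.4]
gripper_width: 93.8
```

Run:
```python
from h import *
s=bot.state(); print(s["time"],s["position"],s["tcp_rot"],s["q"],s["contact_force"])
ims=[cams.read_camera(n)[0] for n in("scene","top")]
a=ims[0][120:270,180:340]; b=ims[1][120:270,180:340]
cv2.imwrite("pics/hover.png",np.hstack([cv2.resize(a,(400,375)),cv2.resize(b,(400,375))]))
```

```text
2.1 [510.70859829   6.90482905 305.57529541] [4.37800360e-04 8.21609825e-01 5.70049799e-01 5.74923996e-04] [-5.82036101e-02  3.20839037e-01  1.74009266e+00  2.28760918e-05
  1.07921582e+00  2.99448639e-01] [ 1.10053821  0.47499963 -0.40963722]
```

View pics/hover.png

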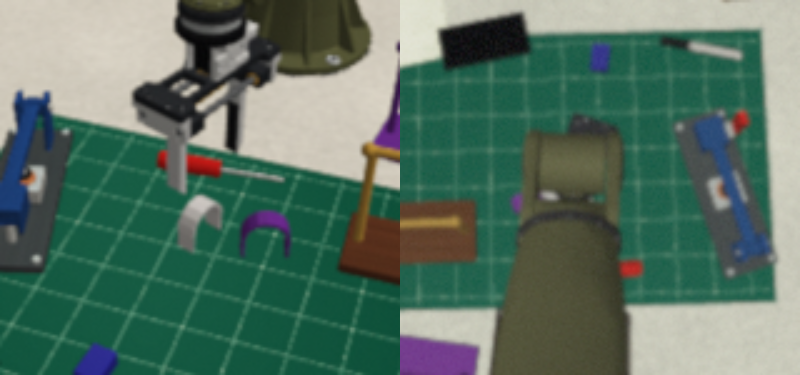

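The jaws straddle the silver arch at left crop (200,220), with the purple arch clear at (265,235). The measured position lags a few mm. I'll go part-way down and let it settle.

Request:
{"api": "carry_out", "payload": {"plan": [{"travel": [0, 0, -0.005], "turn": 0}, {"travel": [0, 0, -0.015], "turn": 0}, {"travel": [0, 0, -0.025], "turn": 0}, {"travel": [0, 0, -0.032], "turn": 0}, {"travel": [0, 0, -0.035], "turn": 0}, {"travel": [0, 0, -0.035], "turn": 0}, {"travel": [0, 0, -0.035], "turn": 0}, {"travel": [0, 0, -0.035], "turn": 0}, {"travel": [0, 0, -0.035], "turn": 0}, {"travel": [0, 0, -0.035], "turn": 0}]}}

```text
time: 3.2
position: [510.6, 6.8, 269.8]
tcp_rot: [0.0, 0.822, 0.57, 0.0]
contact_force: [-1.2, -0.2, -0.1]
gripper_width: 94.1
```

Request:
{"api": "carry_out", "payload": {"plan": [{"travel": [0.002, -0.003, 0], "turn": 0}, {"travel": [0.004, -0.006, -0.005], "turn": 0}, {"travel": [0.004, -0.006, -0.016], "turn": 0}, {"travel": [0.004, -0.006, -0.03], "turn": 0}, {"travel": [0.004, -0.006, -0.044], "turn": 0}, {"travel": [0.004, -0.006, -0.056], "turn": 0}, {"travel": [0.004, -0.006, -0.062], "turn": 0}, {"travel": [0.004, -0.006, -0.065], "turn": 0}, {"travel": [0.004, -0.006, -0.065], "turn": 0}, {"travel": [0.004, -0.006, -0.065], "turn": 0}]}}

```text
time: 4.2
position: [514.7, 0.8, 205.0]
tcp_rot: [0.0, 0.822, 0.57, 0.0]
contact_force: [0.5, 0.8, -0.1]
gripper_width: 94.1
```

Request:
{"api": "carry_out", "payload": {"plan": [{"travel": [0, 0, 0], "turn": 0}, {"travel": [0, 0, 0], "turn": 0}, {"travel": [0, 0, 0], "turn": 0}, {"travel": [0, 0, 0], "turn": 0}, {"travel": [0, 0, 0], "turn": 0}, {"travel": [0, 0, 0], "turn": 0}, {"travel": [0, 0, 0], "turn": 0}, {"travel": [0, 0, 0], "turn": 0}, {"travel": [0, 0, 0], "turn": 0}, {"travel": [0, 0, 0], "turn": 0}], "grip": 1, "squeeze": 12}}

```text
time: 5.2
position: [514.6, 0.8, 204.7]
tcp_rot: [0.0, 0.822, 0.57, 0.0]
contact_force: [-1.0, 0.5, 2.1]
gripper_width: 58.6
```

Width 58.6 mm, so the cuff is held. Lifting, then over the bar.

Request:
{"api": "carry_out", "payload": {"plan": [{"travel": [0, 0, 0.005], "turn": 0}, {"travel": [0, 0, 0.02], "turn": 0}, {"travel": [0, 0, 0.045], "turn": 0}, {"travel": [0, 0, 0.075], "turn": 0}, {"travel": [0, 0, 0.105], "turn": 0}, {"travel": [0, 0, 0.135], "turn": 0}, {"travel": [0, 0.005, 0.16], "turn": 0}, {"travel": [0, 0.015, 0.178], "turn": 1}, {"travel": [-0.005, 0.03, 0.185], "turn": 3}, {"travel": [-0.01, 0.05, 0.185], "turn": 5}]}}

```text
time: 6.2
position: [504.2, 51.4, 390.3]
tcp_rot: [0.0, 0.795, 0.606, 0.0]
contact_force: [-0.4, 0.6, -1.1]
gripper_width: 58.1
```

Request:
{"api": "carry_out", "payload": {"plan": [{"travel": [-0.005, 0.03, 0], "turn": 3}, {"travel": [-0.01, 0.065, 0], "turn": 6}, {"travel": [-0.017, 0.1, 0], "turn": 9}, {"travel": [-0.023, 0.135, 0], "turn": 12}, {"travel": [-0.029, 0.17, 0], "turn": 14}, {"travel": [-0.033, 0.197, 0], "turn": 16}, {"travel": [-0.036, 0.215, 0], "turn": 16.6}, {"travel": [-0.036, 0.221, 0], "turn": 16.6}, {"travel": [-0.036, 0.221, 0], "turn": 16.6}, {"travel": [-0.036, 0.221, 0], "turn": 16.6}]}}

```text
time: 7.2
position: [468.6, 271.3, 389.4]
tcp_rot: [-0.0, 0.7, 0.714, -0.0]
contact_force: [0.4, 0.1, -0.3]
gripper_width: 58.1
```

Run:
```python
from h import *
s=bot.state(); print(s["time"],s["position"],s["tcp_rot"],s["gripper_width"])
im,d=cams.read_camera("scene"); P=cloud("scene",d); hsv=cv2.cvtColor(im,cv2.COLOR_BGR2HSV).astype(int)
m=(hsv[...,0]>12)&(hsv[...,0]<30)&(hsv[...,1]>80)&(P[...,2]>143)&(P[...,2]<170)&(P[...,1]>100)&(P[...,1]<400)&(P[...,0]>400)&(P[...,0]<530)
r=cv2.minAreaRect(P[m][:,:2].astype(np.float32)); print(r)
cv2.imwrite("pics/overbar.png",cv2.resize(im[100:240,280:440],(800,700))[:600])
```

```text
7.2 [468.60488408 271.26415672 389.37957534] [-2.15550626e-05  7.00404265e-01  7.13746304e-01 -2.80071080e-04] 58.09854140107733
((471.20953369140625, 274.2051086425781), (12.346625328063965, 192.50633239746094), 1.0334558486938477)
```

View pics/overbar.png

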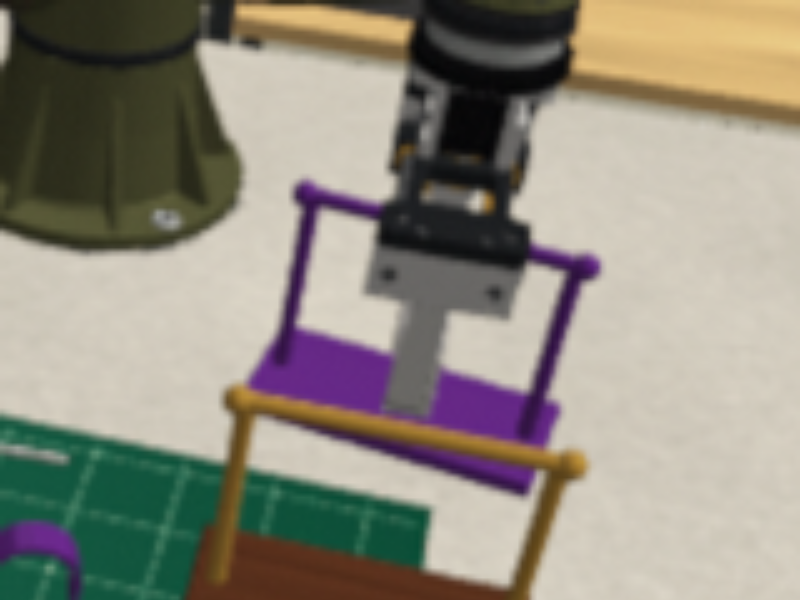

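The finger is above the middle of the brass bar (crop 410,410), between the posts. The bar is at x≈470. Lowering.

Request:
{"api": "carry_out", "payload": {"plan": [{"travel": [0.001, 0.001, -0.005], "turn": 0}, {"travel": [0.001, 0.001, -0.015], "turn": 0}, {"travel": [0.001, 0.001, -0.03], "turn": 0}, {"travel": [0.001, 0.001, -0.045], "turn": 0}, {"travel": [0.001, 0.001, -0.058], "turn": 0}, {"travel": [0.001, 0.001, -0.067], "turn": 0}, {"travel": [0.001, 0.001, -0.072], "turn": 0}, {"travel": [0.001, 0.001, -0.075], "turn": 0}, {"travel": [0.001, 0.001, -0.077], "turn": 0}, {"travel": [0.001, 0.001, -0.078], "turn": 0}]}}

```text
time: 8.25
position: [469.6, 272.8, 311.9]
tcp_rot: [0.0, 0.7, 0.714, 0.0]
contact_force: [0.1, -0.3, -1.6]
gripper_width: 58.0
```

Request:
{"api": "carry_out", "payload": {"plan": [{"travel": [0, 0, -0.0005], "turn": 0}, {"travel": [0, 0, -0.001], "turn": 0}, {"travel": [0, 0, -0.0015], "turn": 0}, {"travel": [0, 0, -0.0015], "turn": 0}, {"travel": [0, 0, -0.0015], "turn": 0}, {"travel": [0, 0, -0.0015], "turn": 0}, {"travel": [0, 0, -0.0015], "turn": 0}, {"travel": [0, 0, -0.0015], "turn": 0}, {"travel": [0, 0, -0.0015], "turn": 0}, {"travel": [0, 0, -0.0015], "turn": 0}]}}

```text
time: 9.25
position: [469.6, 272.8, 310.2]
tcp_rot: [-0.0, 0.7, 0.714, 0.0]
contact_force: [-0.0, 0.8, -0.6]
gripper_width: 58.4
```

Request:
{"api": "carry_out", "payload": {"plan": [{"travel": [0, 0, 0], "turn": 0}, {"travel": [0, 0, 0], "turn": 0}, {"travel": [0, 0, 0], "turn": 0}, {"travel": [0, 0, 0], "turn": 0}, {"travel": [0, 0, 0], "turn": 0}, {"travel": [0, 0, 0], "turn": 0}, {"travel": [0, 0, 0], "turn": 0}, {"travel": [0, 0, 0], "turn": 0}, {"travel": [0, 0, 0], "turn": 0}, {"travel": [0, 0, 0], "turn": 0}], "grip": 0}}

```text
time: 10.25
position: [469.6, 272.8, 310.1]
tcp_rot: [0.0, 0.7, 0.714, 0.0]
contact_force: [0.7, -0.5, -0.9]
gripper_width: 93.8
```

Request:
{"api": "carry_out", "payload": {"plan": [{"travel": [0, 0, 0.005], "turn": 0}, {"travel": [0, 0, 0.015], "turn": 0}, {"travel": [0, 0, 0.035], "turn": 0}, {"travel": [0, 0, 0.06], "turn": 0}, {"travel": [0, 0, 0.085], "turn": 0}, {"travel": [0, 0, 0.105], "turn": 0}, {"travel": [0, 0, 0.115], "turn": 0}, {"travel": [0, 0, 0.12], "turn": 0}, {"travel": [0, 0, 0.12], "turn": 0}, {"travel": [0, 0, 0.12], "turn": 0}]}}

```text
time: 11.25
position: [469.6, 272.8, 429.2]
tcp_rot: [-0.0, 0.7, 0.714, -0.001]
contact_force: [0.2, 0.2, -1.3]
gripper_width: 94.1
```

Run:
```python
from h import *
s=bot.state(); print(s["time"],s["position"],s["gripper_width"])
im,d=cams.read_camera("scene"); P=cloud("scene",d); hsv=cv2.cvtColor(im,cv2.COLOR_BGR2HSV).astype(int)
m=(hsv[...,1]<60)&(hsv[...,2]>90)&(P[...,2]>95)&(P[...,2]<165)&(abs(P[...,1]-272)<40)&(abs(P[...,0]-470)<50)
print(m.sum(),np.percentile(P[m],[2,50,98],axis=0).round(1))
cv2.imwrite("pics/hung.png",cv2.resize(im[120:240,290:430],(700,600),interpolation=cv2.INTER_CUBIC))
```

```text
11.25 [469.58278159 272.79872311 429.24196846] 94.13436653574678
220 [[454.4 261.4 102.7]
 [489.2 273.  145.2]
 [495.3 284.5 159.9]]
```

View pics/hung.png

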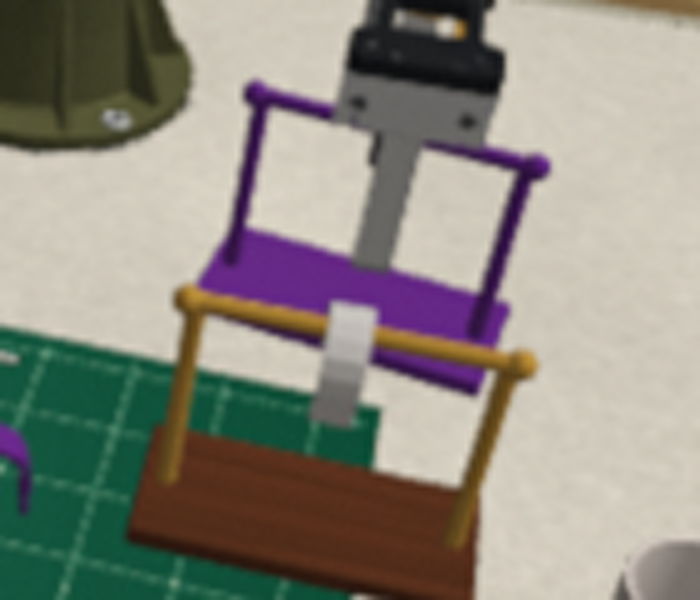

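The cuff hangs astride the brass bar at crop (345,365), mid-bar, with z 103–160 and y 261–285 as it should be. Next is the latch, at about (620.4, -248.3), jaws at -73.5°.

Request:
{"api": "carry_out", "payload": {"plan": [{"travel": [0.006, -0.02, 0], "turn": -3}, {"travel": [0.017, -0.058, 0], "turn": -9}, {"travel": [0.029, -0.1, 0], "turn": -15}, {"travel": [0.041, -0.142, 0], "turn": -21}, {"travel": [0.053, -0.184, 0], "turn": -27}, {"travel": [0.065, -0.226, 0], "turn": -33}, {"travel": [0.078, -0.268, 0], "turn": -39}, {"travel": [0.09, -0.31, 0], "turn": -45}, {"travel": [0.102, -0.352, 0], "turn": -51}, {"travel": [0.114, -0.392, 0], "turn": -57}]}}

```text
time: 12.3
position: [583.8, -121.2, 429.3]
tcp_rot: [-0.0, 0.957, 0.291, -0.001]
contact_force: [0.9, 0.8, 0.1]
gripper_width: 93.8
```

Request:
{"api": "carry_out", "payload": {"plan": [{"travel": [0.01, -0.036, 0], "turn": -5}, {"travel": [0.02, -0.07, -0.005], "turn": -10}, {"travel": [0.028, -0.1, -0.015], "turn": -14}, {"travel": [0.034, -0.12, -0.03], "turn": -17}, {"travel": [0.0365, -0.128, -0.05], "turn": -17.6}, {"travel": [0.037, -0.129, -0.068], "turn": -17.6}, {"travel": [0.037, -0.129, -0.077], "turn": -17.6}, {"travel": [0.037, -0.129, -0.079], "turn": -17.6}, {"travel": [0.037, -0.129, -0.079], "turn": -17.6}, {"travel": [0.037, -0.129, -0.079], "turn": -17.6}]}}

```text
time: 13.3
position: [620.7, -248.0, 352.2]
tcp_rot: [0.0, 0.99, 0.144, 0.001]
contact_force: [0.6, 0.7, 0.1]
gripper_width: 94.2
```

Run:
```python
from h import *
s=bot.state(); print(s["time"],s["position"],s["tcp_rot"],s["q"],s["gripper_width"])
im,d=cams.read_camera("scene"); P=cloud("scene",d); hsv=cv2.cvtColor(im,cv2.COLOR_BGR2HSV).astype(int)
H,S=hsv[...,0],hsv[...,1]
m=((H<8)|(H>172))&(S>120)&(P[...,2]>85)&(P[...,2]<135)&(P[...,1]<-150)&(P[...,0]>500)
print(m.sum(),cv2.minAreaRect(P[m][:,:2].astype(np.float32)))
cv2.imwrite("pics/latch.png",cv2.resize(im[100:240,110:270],(686,600),interpolation=cv2.INTER_CUBIC))
```

```text
13.3 [ 620.69303755 -247.96930007  352.21328213] [3.90607120e-04 9.89636076e-01 1.43596398e-01 5.99108249e-04] [-4.34864471e-01  6.07756669e-01  1.20231286e+00  1.75643831e-06
  1.33009273e+00  8.47742314e-01] 94.23586878510677
138 ((740.216552734375, -451.39544677734375), (378.9839172363281, 332.5039367675781), 79.27973937988281)
```

View pics/latch.png

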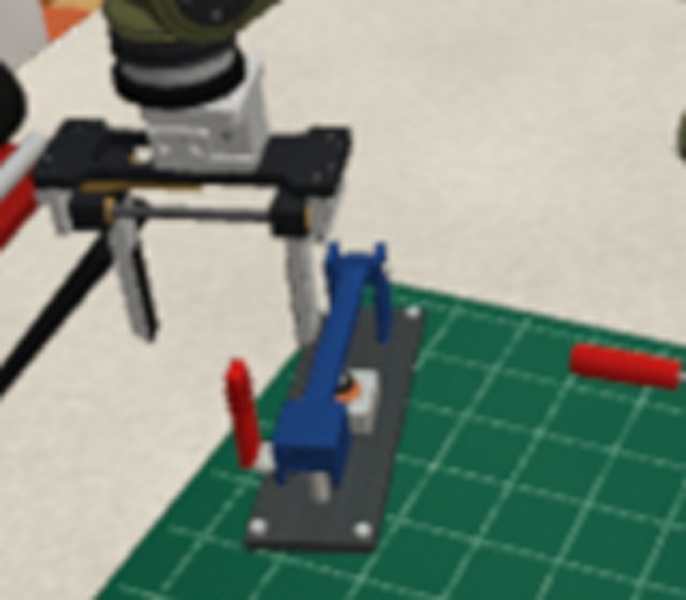

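The fin is at crop (240,400) and the fingers straddle it from above, with one clear over the arm. Descending and closing.

Request:
{"api": "carry_out", "payload": {"plan": [{"travel": [0, 0, -0.005], "turn": 0}, {"travel": [0, 0, -0.014], "turn": 0}, {"travel": [0, 0, -0.026], "turn": 0}, {"travel": [0, 0, -0.038], "turn": 0}, {"travel": [0, 0, -0.048], "turn": 0}, {"travel": [0, 0, -0.056], "turn": 0}, {"travel": [0, 0, -0.06], "turn": 0}, {"travel": [0, 0, -0.061], "turn": 0}, {"travel": [0, 0, -0.061], "turn": 0}, {"travel": [0, 0, -0.061], "turn": 0}]}}

```text
time: 14.35
position: [620.7, -248.2, 290.7]
tcp_rot: [0.0, 0.99, 0.143, 0.0]
contact_force: [0.0, 0.3, -0.1]
gripper_width: 93.9
```

Request:
{"api": "carry_out", "payload": {"plan": [{"travel": [0, 0, 0], "turn": 0}, {"travel": [0, 0, 0], "turn": 0}, {"travel": [0, 0, 0], "turn": 0}, {"travel": [0, 0, 0], "turn": 0}, {"travel": [0, 0, 0], "turn": 0}, {"travel": [0, 0, 0], "turn": 0}, {"travel": [0, 0, 0], "turn": 0}, {"travel": [0, 0, 0], "turn": 0}, {"travel": [0, 0, 0], "turn": 0}, {"travel": [0, 0, 0], "turn": 0}], "grip": 1, "squeeze": 35}}

```text
time: 15.35
position: [620.6, -248.2, 290.2]
tcp_rot: [0.0, 0.99, 0.143, 0.0]
contact_force: [-0.7, 1.0, 0.1]
gripper_width: 17.1
```

Request:
{"api": "carry_out", "payload": {"plan": [{"travel": [0, 0, 0], "turn": 0}, {"travel": [0, 0, 0], "turn": 0}, {"travel": [0, 0, 0], "turn": 0}, {"travel": [0, 0, 0], "turn": 0}, {"travel": [0, 0, 0], "turn": 0}, {"travel": [0, 0, 0], "turn": 0}, {"travel": [0, 0, 0], "turn": 0}, {"travel": [0, 0, 0], "turn": 0}, {"travel": [0, 0, 0], "turn": 0}, {"travel": [0, 0, 0], "turn": 0}]}}

```text
time: 16.35
position: [620.6, -248.2, 290.2]
tcp_rot: [0.0, 0.99, 0.143, 0.0]
contact_force: [0.3, -0.5, -0.6]
gripper_width: 11.6
```

Request:
{"api": "carry_out", "payload": {"plan": [{"travel": [0.0003, -0.001, 0], "turn": 0}, {"travel": [0.0007, -0.0025, 0], "turn": 0}, {"travel": [0.0012, -0.004, 0], "turn": 0}, {"travel": [0.0017, -0.0058, 0], "turn": 0}, {"travel": [0.0023, -0.0077, 0], "turn": 0}, {"travel": [0.0028, -0.0096, 0], "turn": 0}, {"travel": [0.0031, -0.0105, 0], "turn": 0}, {"travel": [0.0031, -0.0105, 0], "turn": 0}, {"travel": [0.0031, -0.0105, 0], "turn": 0}, {"travel": [0.0031, -0.0105, 0], "turn": 0}]}}

```text
time: 17.35
position: [623.7, -258.6, 290.0]
tcp_rot: [-0.0, 0.99, 0.143, -0.0]
contact_force: [-2.2, 5.2, 1.2]
gripper_width: 11.8
```

Opening 11.8 mm and 5.6 N along the press's +y match the spring at about 10.5 mm pull. The latch is free, so I'm lifting along the arc about the hinge.

Request:
{"api": "carry_out", "payload": {"plan": [{"travel": [-0.0007, -0.0002, 0.0038], "turn": 0}, {"travel": [-0.0015, -0.0005, 0.0076], "turn": 0}, {"travel": [-0.0026, -0.0008, 0.0123], "turn": 0}, {"travel": [-0.0038, -0.0011, 0.0169], "turn": 0}, {"travel": [-0.0052, -0.0015, 0.0216], "turn": 0}, {"travel": [-0.0066, -0.002, 0.0261], "turn": 0}, {"travel": [-0.0082, -0.0024, 0.0307], "turn": 0}, {"travel": [-0.0098, -0.0029, 0.0352], "turn": 0}, {"travel": [-0.0112, -0.0033, 0.0388], "turn": 0}, {"travel": [-0.0119, -0.0035, 0.0406], "turn": 0}]}}

```text
time: 18.35
position: [611.9, -261.9, 330.1]
tcp_rot: [-0.001, 0.99, 0.144, 0.0]
contact_force: [1.7, 7.3, -5.3]
gripper_width: 11.6
```

Run:
```python
from h import *
s=bot.state(); print(s["time"],s["position"],s["contact_force"],s["torque"],s["gripper_width"])
im,d=cams.read_camera("scene"); cv2.imwrite("pics/lift.png",cv2.resize(im[90:240,110:270],(640,600),interpolation=cv2.INTER_CUBIC))
```

```text
18.35 [ 611.94715498 -261.91112896  330.12982303] [ 1.67494976  7.27135554 -5.28742642] [ 1.23154522 -0.72619865  0.17173971] 11.612887084158256
```

View pics/lift.png

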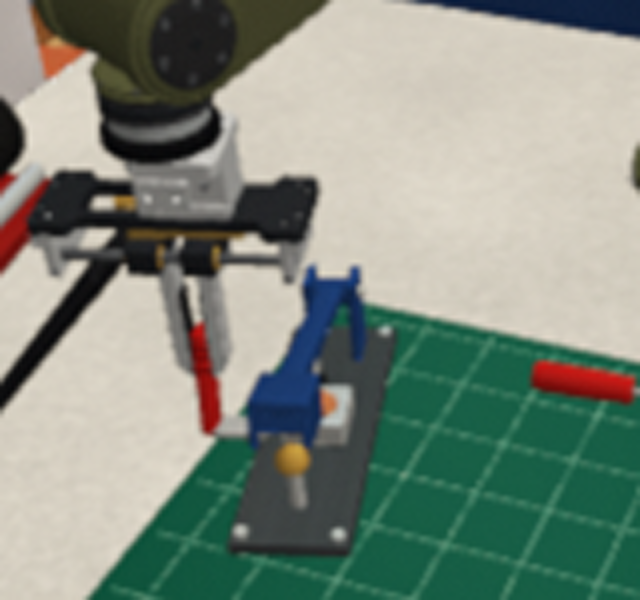

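The ball is bare at crop (293,460). The arm is rising and the fin is held. Continuing the arc.

Request:
{"api": "carry_out", "payload": {"plan": [{"travel": [-0.0015, -0.0005, 0.0035], "turn": 0}, {"travel": [-0.0035, -0.001, 0.0079], "turn": 0}, {"travel": [-0.0056, -0.0016, 0.0122], "turn": 0}, {"travel": [-0.0082, -0.0024, 0.0174], "turn": 0}, {"travel": [-0.0109, -0.0032, 0.0224], "turn": 0}, {"travel": [-0.0139, -0.0041, 0.0273], "turn": 0}, {"travel": [-0.0165, -0.0049, 0.0314], "turn": 0}, {"travel": [-0.0185, -0.0055, 0.0345], "turn": 0}, {"travel": [-0.0191, -0.0057, 0.0353], "turn": 0}, {"travel": [-0.0191, -0.0057, 0.0353], "turn": 0}]}}

```text
time: 19.4
position: [593.0, -267.5, 365.6]
tcp_rot: [-0.001, 0.99, 0.144, 0.001]
contact_force: [2.7, 7.0, -3.8]
gripper_width: 11.9
```

Request:
{"api": "carry_out", "payload": {"plan": [{"travel": [0, 0, 0], "turn": 0}, {"travel": [0, 0, 0], "turn": 0}, {"travel": [0, 0, 0], "turn": 0}, {"travel": [0, 0, 0], "turn": 0}, {"travel": [0, 0, 0], "turn": 0}, {"travel": [0, 0, 0], "turn": 0}, {"travel": [0, 0, 0], "turn": 0}, {"travel": [0, 0, 0], "turn": 0}, {"travel": [0, 0, 0], "turn": 0}, {"travel": [0, 0, 0], "turn": 0}]}}

```text
time: 20.4
position: [593.1, -267.5, 365.5]
tcp_rot: [-0.001, 0.99, 0.144, 0.0]
contact_force: [2.7, 6.6, -5.1]
gripper_width: 11.9
```

Run:
```python
from h import *
s=bot.state(); print(s["time"],s["position"],s["contact_force"],s["gripper_width"])
im,d=cams.read_camera("scene"); P=cloud("scene",d); hsv=cv2.cvtColor(im,cv2.COLOR_BGR2HSV).astype(int)
H,S=hsv[...,0],hsv[...,1]
m=(H>100)&(H<125)&(S>100)&(P[...,2]>60)&(P[...,2]<250)&(P[...,1]<-150)&(P[...,1]>-320)&(P[...,0]>400)&(P[...,0]<680)
p=P[m]; r=(p[:,:2]-[425.5,-260.5])@[.959,.284]
f=(r>40)&(r<125); t=np.polyfit(r[f],p[f,2],1); print("slope angle",np.arctan(t[0]),"head z",np.percentile(p[r>140,2],[2,50,98]).round(1))
m=(hsv[...,1]<60)&(hsv[...,2]>90)&(P[...,2]>95)&(P[...,2]<165)&(abs(P[...,1]-272)<40)&(abs(P[...,0]-470)<50)
print("cuff",m.sum(),np.percentile(P[m],[2,50,98],axis=0).round(1))
cv2.imwrite("pics/final.png",cv2.resize(im,(800,600),interpolation=cv2.INTER_CUBIC))
```

```text
20.4 [ 593.05468234 -267.50471255  365.52605902] [ 2.67338618  6.64143937 -5.05544136] 11.880963483626076
slope angle 0.3369618816197336 head z [128.1 152.8 165.2]
cuff 221 [[452.2 261.4 102.6]
 [489.  273.2 145.1]
 [495.9 284.7 160.3]]
```

View pics/final.png

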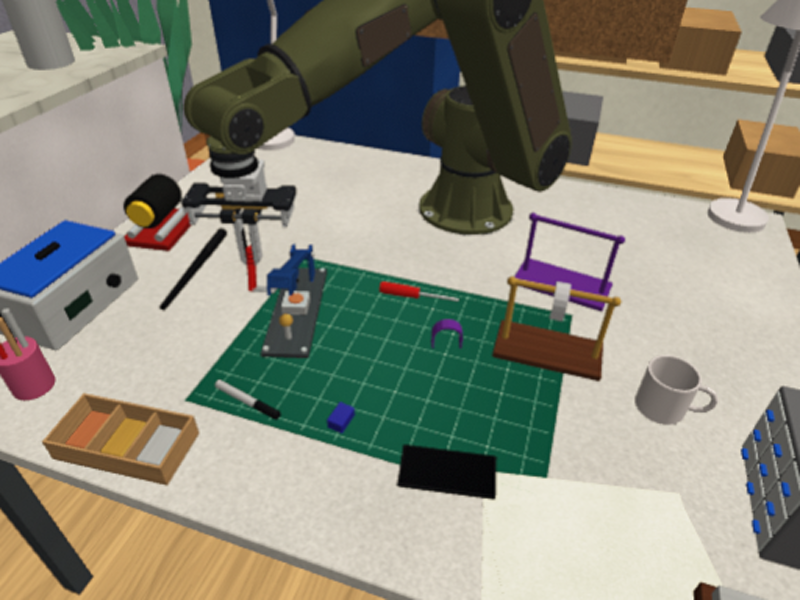

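The picture shows the cuff on the bar (560,300), the arm up (290,270), the blank on its anvil (296,298) and the bystanders unmoved. The fitted arm slope (0.34) is below the kinematic estimate (0.43), while the head-top height suggests about 0.40. I'll raise it a further 11 mm for margin.

Request:
{"api": "carry_out", "payload": {"plan": [{"travel": [-0.001, -0.0003, 0.0014], "turn": 0}, {"travel": [-0.0025, -0.0008, 0.0035], "turn": 0}, {"travel": [-0.004, -0.0012, 0.0056], "turn": 0}, {"travel": [-0.0055, -0.0016, 0.0076], "turn": 0}, {"travel": [-0.007, -0.002, 0.0096], "turn": 0}, {"travel": [-0.0078, -0.0023, 0.0108], "turn": 0}, {"travel": [-0.0078, -0.0023, 0.0108], "turn": 0}, {"travel": [-0.0078, -0.0023, 0.0108], "turn": 0}, {"travel": [-0.0078, -0.0023, 0.0108], "turn": 0}, {"travel": [-0.0078, -0.0023, 0.0108], "turn": 0}]}}

```text
time: 21.45
position: [585.3, -269.8, 376.3]
tcp_rot: [-0.001, 0.99, 0.144, 0.0]
contact_force: [2.2, 6.9, -3.6]
gripper_width: 11.8
```

Run:
```python
from h import *
s=bot.state(); print(s["time"],s["position"],s["contact_force"],s["gripper_width"])
def top(im,d):
    P=cloud("scene",d); hsv=cv2.cvtColor(im,cv2.COLOR_BGR2HSV).astype(int); H,S=hsv[...,0],hsv[...,1]
    m=(H>100)&(H<125)&(S>100)&(P[...,2]>60)&(P[...,2]<250)&(P[...,1]<-150)&(P[...,1]>-320)&(P[...,0]>400)&(P[...,0]<680)
    p=P[m]; r=(p[:,:2]-[425.5,-260.5])@[.959,.284]; return [(round(a,0),round(float(np.percentile(p[(r>a)&(r<a+20),2],90)),1)) for a in range(100,220,20) if ((r>a)&(r<a+20)).sum()>5]
f=np.load("scene0.npz"); print("before",top(f["im"],f["d"])); print("now",top(*cams.read_camera("scene")))
```

```text
21.45 [ 585.2590096  -269.81102873  376.34931822] [ 2.20988242  6.85933605 -3.55514831] 11.835689911532194
before [(100, 83.2), (120, 82.5), (140, 82.4), (160, 82.7), (180, 83.2), (200, 82.2)]
now [(100, 140.6), (120, 150.8), (140, 164.1), (160, 172.7), (180, 175.8), (200, 150.8)]
```

```bash
python3 -c "
from h import *
print(job.sign_off()); s=bot.state(); print(s['time'],s['gripper_width'])"
```

```text
the job is handed in; nothing more can be done
None
the job is handed in; nothing more can be done
```

The silver cuff is hanging astride the brass bar, and the press is open with its arm held up in the gripper. I handed the job in at about 21.5 s, after 10 viewed pictures.

- **Cuff:** I gripped it by its legs (58 mm opening), lowered it over the middle of the bar and let go. In the last picture it spans z 103–160 mm and y 261–285 mm, unchanged from just after I let go.
- **Press:** I pulled the red latch about 11 mm; the 5.6 N I measured fits its spring. I then lifted the arm along its arc, and the head's top went from about 82 mm to about 173 mm. The fin was still in the grip at 11.8 mm when I handed in.
- **Everything else:** the blank was on its anvil and the other things looked unmoved, judged by eye from the last picture. I took that picture before the final 11 mm lift.

**Checks that disagreed:** before that last lift, a rough slope fit put the arm at 0.34 rad. The gripper's path implied 0.43 rad and the head's height about 0.40 rad. I raised it the extra 11 mm because of this. The gripper also stopped about 4 mm short in x and 6 mm off in y on the first approach to the cuff; I corrected this before gripping.

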